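Drive a stuck resin mount out of its sleeve

ROBOT

A 7-joint arm with a two-finger parallel gripper is mounted at the origin on a cart in front of the work surface, level with it; the furniture and walls round the work are solid. World frame = base frame: x ahead of the robot, y to its left, z up, the work surface at z = 0. Lengths are in m, angles in rad, forces in N, time in s.
With the tool pointing down it reaches from about 0.35 to 0.9 m from the base axis. Payload 8.1 kg.
Tool frame: the origin (TCP) lies between the finger pads; the fingertips stand ahead of it and the grasp point (between the pads) is the TCP (arm.nose_length is the z of the fingertips in the tool frame, in m); z points along the fingers, y is the line along which they close (so a half turn about z gives the same grasp; the last joint's range is limited). The gripper opens to 92 mm and grips with 3 to 60 N. Pads are 19 mm wide; open, the fingers measure 130 mm over their backs; the gripper's body (75 mm by 190 mm) begins 47 mm behind the grasp point.
Start: joints at [-1.322, 0.434, 0.025, 1.573, -0.012, 1.134, -0.075], TCP at [0.215, 0.587, 0.211] pointing down, gripper open.
Joint ranges: [-2.62, 2.62], [-0.44, 2.09], [-1.27, 1.32], [0.08, 2.57], [-1.32, 4.46], [0.12, 2], [-2.74, 2.74]. Speed limits (rad/s): [2.22, 2.22, 3.01, 3.01, 3.14, 3.14, 3.14].

INTERFACE

Orientations are given as a rotation vector (axis times angle).
In Python, from cell import sensors, optics, arm gives the robot as it stands.
- The arm moves only by the tool arm_command, never from a script. Its argument "deltas" is one flat list of numbers, 7 for each row, row after row: the turn, a rotation vector about the world's x, y, z as a fraction of full scale, then the shift along the world's x, y, z as a fraction of full scale, then the finger opening in mm, from 0 to 91.8. In form: [wx, wy, wz, dx, dy, dz, fingers, wx, wy, wz, dx, dy, dz, fingers, ...]. A call has 1 to 20 rows; each row is the pose to reach, as a shift and turn from the pose commanded when the call began; what a row does not reach only later rows make up. Full scale, the value 1, is 1 m for a shift and 90 degrees for a turn. A row lasts 1/10 s, in which the tool goes at most 50 mm and 8.59 degrees, less where a joint would pass 70% of its speed; a pose out of reach is approached as far as the arm can. A call with a number of a shift or a turn outside -1 to 1 is refused whole. A call with a gripper value outside its range is refused whole. The fingers move at their own pace and stop on an object; "force" is the grip in N (left out, the last holds). Time passes only in rows, so rows that repeat a pose let the fingers close. It gives the time, the measured TCP pose, the force, the opening and the grip force at its end, in the units of the state.
- sensors.observe(): the state, without advancing time (a new reading comes with each control period).
- optics.get_image(name): name is "scene" or "top" or "wrist"; returns the picture (400x640x3 uint8, blue, green, red); there is no depth.
- optics.calibration(name): a dict with "camera_matrix" (3x3 intrinsics, pixels), "rvec" (rotation vector, rad) and "tvec" (3), from world to camera coordinates, as OpenCV has them. Camera axes: x right, y down, z forward; pixel columns grow to the right and rows downward; lengths in m; the calibration is good to about 2 mm. A picture is of the moment at which its call begins: read the wrist's pose just before it. calibration takes no time and is no camera call; for the wrist camera it gives the pose at the moment of the call.
- arm.sign_off(): hands the job in; it is judged then, once.
The state is a dict: "clock": time; "joints": joint angles; "dq": joint speeds; "joint_efforts": joint torques, N m; "position": TCP position; "ee_rot": TCP orientation; "force": force on the tool from outside, world axes, zero at the start; "ft_torque": the same for the moment, N m; "width": opening from 0.0 (shut) to 1.0 (fully open); "gripper_force": force on a finger pad.
Only numpy, scipy, OpenCV 4.12 (cv2) and the standard library are available. Lean on these libraries where they do the work, as an engineer would, in place of code of your own. Each camera call takes 0.05 s, during which the arm holds its last target. There are 200 camera calls.

TASK

A round resin specimen mount is stuck in the steel sleeve of the knock-out fixture. Draw the drift out of its holder, take it by its square grip and, with its round nose, push the mount through the sleeve from the open mouth until it drops into the catch tray. Then draw the drift out of the sleeve again and lay it flat on the worktop, off the fixture and out of its holder, without disturbing the other things on the table.

Things in the scene. Friction and masses are not known exactly. Their poses are not given: they have to be found in the camera images.
- fixture: fixed grey knock-out fixture; place and yaw vary. Origin at the table under the middle of its level sleeve; x axis = push direction, along the bore from the open mouth (x = -25 mm) to the exit (x = +25 mm); z up. Base plate 8 mm thick, x -38 to +127 mm, y -47 to +47 mm. Spring housing on top of the sleeve up to z = 80 mm
- sleeve_mouth (a point): centre of the open mouth of the fixture's steel sleeve, on the bore axis, 45 mm above the table; x axis into the bore. The sleeve is a level tube 50 mm long, 45 mm in outer diameter, with a 31.5 mm bore, on a grey saddle
- mount_centre (a point): centre of the black resin mount, a disc 30 mm across, 12 mm thick, 20 g; its z axis is the disc's axis. It starts in the sleeve, faces square to the bore, centre 18 to 30 mm in from the mouth. A spring shoe in the bore's roof pinches it: sliding it takes about 7 to 16 N. It drops off the exit into the tray when the drift's nose is 40 to 50 mm inside the mouth
- tray_middle (a point): middle of the floor of the fixture's aluminium catch tray, behind the sleeve's exit, 12 mm above the table; axes as the fixture's. The tray is 92 mm (x) by 90 mm (y), walls 4 mm thick, rim 34 mm above the table, only 22 mm on the sleeve's side, below the bore; open on top
- holder: fixed grey drift holder; place and yaw vary. Origin at the table under its middle; x axis points out of its open end, z up. Roofed channel x -42 to +37.5 mm, 34 mm wide, top at z = 51 mm; inside 20 mm wide and 20 mm high, floor at z = 26 mm, closed at -x. Foot plate x -58 to +42 mm, y -35 to +35 mm, 6 mm thick
- drift_centre (a point): centre of the loose aluminium drift, a rod 135 mm long, 80 g; x axis towards the nose. Round nose, diameter 14 mm, from x = +7.5 to +67.5 mm; square grip 16 x 16 mm, dark grooves, from x = -67.5 to +7.5 mm. It starts level in the holder, 34 mm above the table, the whole square grip under the roof, 60 mm of nose standing out; it comes out only along the holder's x. On the worktop it is 8 mm high
- drift_nose (a point): middle of the drift's flat nose end, 67.5 mm ahead of its centre; axes as drift_centre. The worktop between the holder and the fixture's mouth, about x = 0.38 to 0.50 m, y = 0.08 to 0.25 m, is free for laying the drift down
- usb_middle (a point): middle of a small orange memory stick 56 x 18 x 9 mm, a bystander. It lies in front of the tall stereo microscope, which fills about x above 0.47 m, y = -0.22 to 0.06 m, up to 0.4 m high: swing the arm past in front of it, drawn in
- loupe_middle (a point): middle of a black loupe, 39 mm wide and 38 mm high, a bystander
- tape_middle (a point): middle of a roll of tape lying flat, 84 mm wide and 19 mm high, a bystander
- dish_middle (a point): middle of a clear round dish, 60 mm wide and 14 mm high, a bystander
- slide_middle (a point): middle of a glass slide 26 x 76 x 8 mm, a bystander

How it is judged:
By the outcome, as a careful person would: the job done as asked, in the order asked, and still so for the second after the job is handed in, with the robot touching nothing.
It also fails if it takes over 69 s, if anything falls off the work surface, if the arm or the gripper's body presses on something with over 40 N, if the wrist force passes 120 N, or if a joint passes its speed limit or range.

## Working session

There is one attempt and no reset: what is moved stays moved. The work goes in short steps, Python scripts to look and compute and a tool call to move; the robot and the scene stay as the last step left them, time stands still between calls to the robot, and variables do not carry over. Pictures are saved under pics/ and viewed, at most 10 in all, crops included, and the job is handed in when it is done.

Besides the shell and the picture viewer there is one more tool, called after "Emit:" as name(argument=value, ...) on one line, values as JSON. arm_command: Moves the arm, as the interface text tells. Its arguments: {"type":"object","properties":{"deltas":{"type":"array","items":{"type":"number"}},"force":{"type":"number"}},"required":["deltas"]}

```bash
ls; mkdir -p pics; python3 - <<'E'
from cell import sensors, optics, arm
import cv2
for n in ("scene","top"):
    cv2.imwrite(f"pics/{n}0.png",optics.get_image(n))
    print(n,optics.calibration(n))
print(sensors.observe(),arm.nose_length)
E
```

```text
pics
scene {'camera_matrix': array([[477.60722902,   0.        , 315.8490058 ],
       [  0.        , 477.60722902, 193.89590158],
       [  0.        ,   0.        ,   1.        ]]), 'rvec': array([ 1.19745415, -1.97527718,  1.22459304]), 'tvec': array([0.3044056 , 0.29406222, 0.85275886])}
top {'camera_matrix': array([[452.47488085,   0.        , 322.50229307],
       [  0.        , 452.47488085, 195.39941613],
       [  0.        ,   0.        ,   1.        ]]), 'rvec': array([ 2.13839654, -2.166553  ,  0.15155488]), 'tvec': array([0.07169879, 0.55419783, 1.11559411])}
{'clock': 0.1, 'joints': array([-1.3215982 ,  0.43514271,  0.02494339,  1.57397879, -0.01158997,
        1.13396929, -0.07510417]), 'dq': array([ 0.00101493, -0.00278489, -0.00092903, -0.00291729, -0.00038546,
       -0.0014275 ,  0.00115969]), 'joint_efforts': array([ 3.41314088e-03, -6.69119596e+01,  9.88342054e-01, -3.15142679e+01,
       -6.04368397e-02,  3.73856595e-02,  4.98876307e-05]), 'position': array([0.21524582, 0.58628074, 0.21034025]), 'ee_rot': array([-5.49801698e-01, -3.09298877e+00,  2.11789863e-03]), 'force': array([ 0.16037053, -0.82315223, -0.90037756]), 'ft_torque': array([ 0.03662534, -0.01434708,  0.00928684]), 'gripper_force': 0.0, 'width': 1.001740033625802} 0.019
```

View pics/scene0.png

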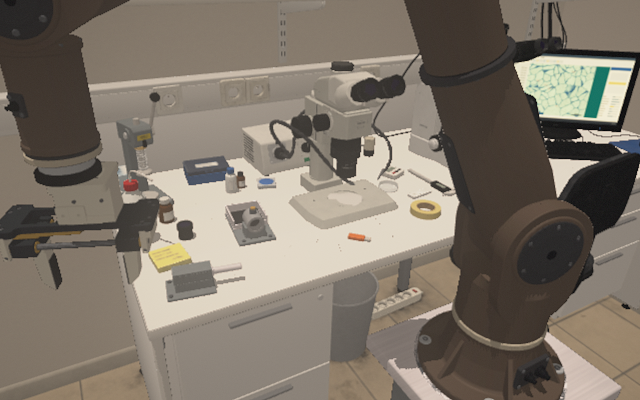

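View pics/top0.png

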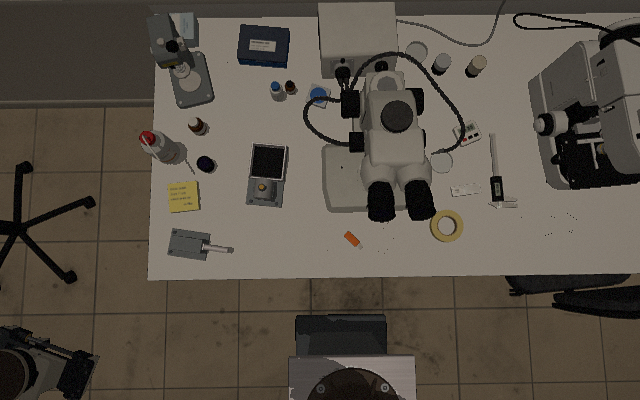

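The scene view shows the holder at about (195,278) with its nose to the right, and the fixture at about (250,220). In the top view the holder is at (188,244) with the nose tip at (232,250). The fixture is at (267,175) with its tray away from the robot, and the memory stick is at (352,240). Next I'll enlarge both.

```bash
python3 - <<'E'
import cv2,numpy as np
t=cv2.imread("pics/top0.png");s=cv2.imread("pics/scene0.png")
a=cv2.resize(t[135:265,155:295],None,fx=5,fy=5,interpolation=cv2.INTER_CUBIC)[:, :]
cv2.imwrite("pics/topc.png",a[:600*2][: ,:][:650]) if 0 else cv2.imwrite("pics/topc.png",cv2.resize(t[140:260,160:300],(700,600),interpolation=cv2.INTER_CUBIC))
cv2.imwrite("pics/scenec.png",cv2.resize(s[190:310,150:290],(700,600),interpolation=cv2.INTER_CUBIC))
E
```

```text
(no output)
```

View pics/topc.png

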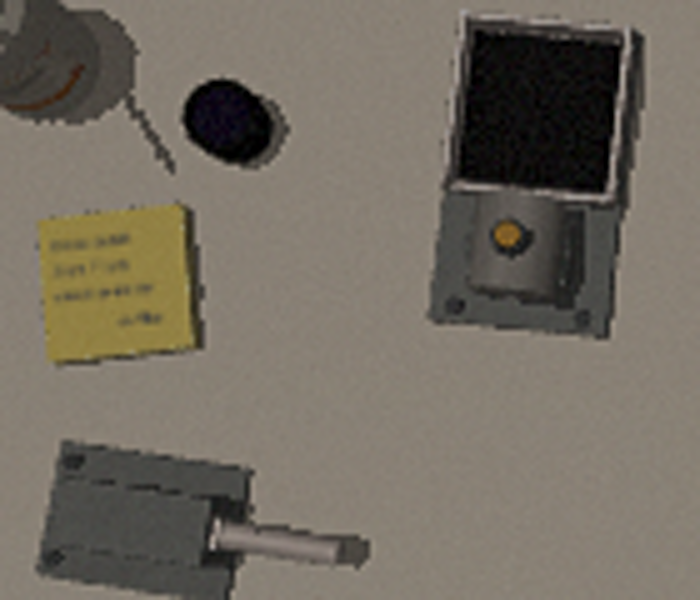

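View pics/scenec.png

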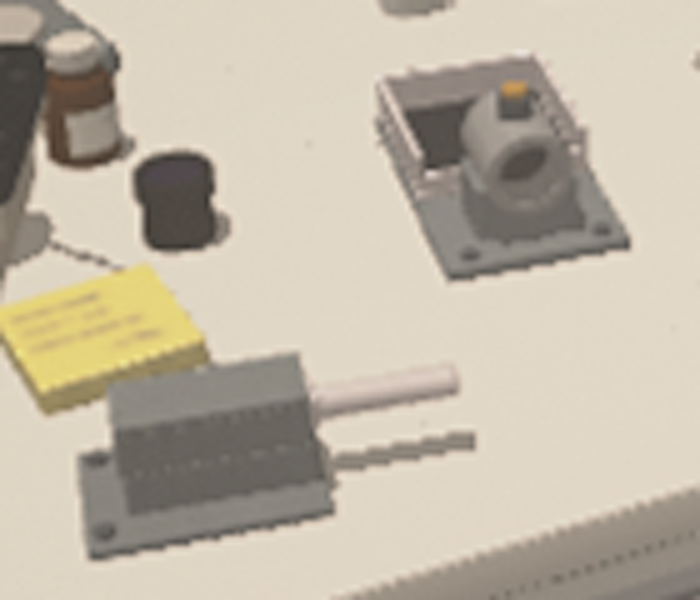

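In the crops, the fixture plate's mouth corners are at top (430,320) and (607,338), and scene (450,278) and (630,243), with the bore mouth at scene (523,158). The holder foot corners are at top (62,441), (250,467), (38,573) and (230,600), and the nose end is at scene (457,382) and top (340,552). I'll fit both poses from these.

```bash
cat > h.py <<'E'
import numpy as np,cv2
from scipy.optimize import least_squares
from scipy.spatial.transform import Rotation as R
def proj(P,c):
    return cv2.projectPoints(np.float64(P).reshape(-1,3),c["rvec"],c["tvec"],c["camera_matrix"],None)[0][:,0]
def place(p,P):
    P=np.float64(P)/1000;o=P.copy();c,s=np.cos(p[2]),np.sin(p[2])
    o[:,0]=p[0]+c*P[:,0]-s*P[:,1];o[:,1]=p[1]+s*P[:,0]+c*P[:,1];return o
def fit(obs,x0):  # obs: list of (calib, model mm pts, pixels)
    f=lambda p:np.concatenate([(proj(place(p,m),c)-np.float64(u)).ravel() for c,m,u in obs])
    r=least_squares(f,x0,loss="soft_l1");return r.x,f(r.x).reshape(-1,2)
def unc(u,off,k=5): return (np.float64(u)+.5)/k-.5+np.float64(off)
E
python3 - <<'E'
from h import *
from cell import optics
T=optics.calibration("top");S=optics.calibration("scene");ot=(160,140);os_=(150,190)
ft=(T,[(-38,47,8),(-38,-47,8)],unc([(430,320),(607,338)],ot))
fs=(S,[(-38,47,8),(-38,-47,8),(-25,0,45)],unc([(450,278),(630,243),(523,158)],os_))
ht=(T,[(-58,35,6),(42,35,6),(-58,-35,6),(42,-35,6),(97.5,0,34)],unc([(62,441),(250,467),(38,573),(230,600),(340,551)],ot))
hs=(S,[(-58,-35,6),(42,-35,6),(37.5,17,51),(-42,17,51),(-42,-17,51),(97.5,0,34)],unc([(92,557),(333,510),(297,353),(108,388),(117,432),(457,381)],os_))
np.set_printoptions(precision=4,suppress=True)
for o,x0 in (([ft,fs],[.5,.15,0]),([ft],[.5,.15,0]),([fs],[.5,.15,0]),([ht,hs],[.37,.3,-1.6]),([ht],[.37,.3,-1.6]),([hs],[.37,.3,-1.6])):
    p,r=fit(o,x0);print(p,np.degrees(p[2]),r.round(1).tolist())
E
```

```text
[ 0.5725  0.2165 -0.101 ] -5.786118330110029 [[-0.8, 0.3], [-0.3, -0.1], [-0.6, -1.9], [0.4, -2.2], [1.5, 2.8]]
[ 0.5726  0.2146 -0.115 ] -6.587535498894729 [[-0.2, -0.0], [0.2, 0.0]]
[ 0.5675  0.2209 -0.0618] -3.541764113507307 [[-0.8, -0.2], [-0.1, -1.3], [1.0, 4.1]]
[ 0.4347  0.4042 -1.7218] -98.64911866610696 [[-0.3, 0.6], [0.1, 0.8], [-0.5, 1.2], [-0.5, 1.2], [-1.2, 0.2], [-0.1, -1.3], [1.2, -1.6], [0.8, -1.3], [0.1, -1.5], [-0.3, -0.9], [-1.4, -1.0]]
[ 0.4369  0.403  -1.7247] -98.81968874025202 [[0.2, -0.2], [0.6, -0.0], [-0.0, 0.3], [-0.1, 0.4], [-0.7, -0.5]]
[ 0.4305  0.4054 -1.7246] -98.81084907690975 [[-0.3, 0.1], [1.3, -0.3], [0.9, -0.1], [0.0, -0.3], [-0.4, 0.4], [-1.2, 0.2]]
```

Emit:
arm_command(deltas=[0, 0, -0.2, 0.03, -0.05, 0.1, 91.8, 0, 0, -0.45, 0.1, -0.13, 0.12, 91.8, 0, 0, -0.874, 0.215, -0.286, 0.14, 91.8, 0, 0, -0.874, 0.215, -0.286, 0.14, 91.8, 0, 0, -0.874, 0.215, -0.286, 0.14, 91.8, 0, 0, -0.874, 0.215, -0.286, 0.14, 91.8, 0, 0, -0.874, 0.215, -0.286, 0.14, 91.8, 0, 0, -0.874, 0.215, -0.286, 0.14, 91.8, 0, 0, -0.874, 0.215, -0.286, 0.14, 60, 0, 0, -0.874, 0.215, -0.286, 0.14, 60, 0, 0, -0.874, 0.215, -0.286, 0.14, 60, 0, 0, -0.874, 0.215, -0.286, 0.14, 60, 0, 0, -0.874, 0.215, -0.286, 0.14, 60, 0, 0, -0.874, 0.215, -0.286, 0.14, 60])

```text
clock: 1.5
position: [0.4299, 0.3013, 0.3508]
ee_rot: [-2.383, -2.047, 0.001]
force: [-0.2, -0.0, 0.7]
width: 0.654
gripper_force: 0.0
```

```bash
python3 - <<'E'
from cell import sensors, optics
from h import *
o=sensors.observe();print(o["clock"],o["position"],R.from_rotvec(o["ee_rot"]).as_matrix().round(3).tolist(),o["joints"].round(2))
c=optics.calibration("wrist");im=optics.get_image("wrist");cv2.imwrite("pics/w1.png",im);np.save("w1.npy",c,allow_pickle=True);print(c)
E
```

```text
1.5 [0.42990844 0.30127642 0.3507844 ] [[0.151, 0.989, -0.0], [0.989, -0.151, -0.0], [-0.0, -0.0, -1.0]] [-1.05  0.18  0.41  1.61 -0.07  1.37 -0.78]
{'camera_matrix': array([[331.95083948,   0.        , 321.27488762],
       [  0.        , 331.95083948, 194.16807305],
       [  0.        ,   0.        ,   1.        ]]), 'rvec': array([-2.8364541 ,  0.2151117 ,  0.03204394]), 'tvec': array([-0.38006177,  0.2694295 ,  0.63233542])}
```

View pics/w1.png

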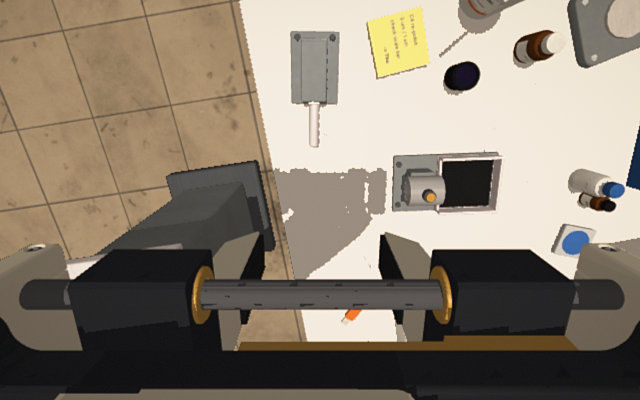

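The wrist view has the holder at (315,68), the nose tip at (314,146) and the fixture at (445,182). I'll enlarge it for picking.

```bash
python3 - <<'E'
import cv2
im=cv2.imread("pics/w1.png")
a=cv2.resize(im[20:155,280:350],None,fx=4.4,fy=4.4,interpolation=cv2.INTER_CUBIC)
b=cv2.resize(im[145:225,388:508],None,fx=4,fy=4,interpolation=cv2.INTER_CUBIC)
import numpy as np
c=np.zeros((600,800,3),np.uint8);c[:a.shape[0],:a.shape[1]]=a;c[:b.shape[0],310:310+b.shape[1]]=b
cv2.imwrite("pics/w1c.png",c);print(a.shape,b.shape)
E
```

```text
(594, 308, 3) (320, 480, 3)
```

View pics/w1c.png

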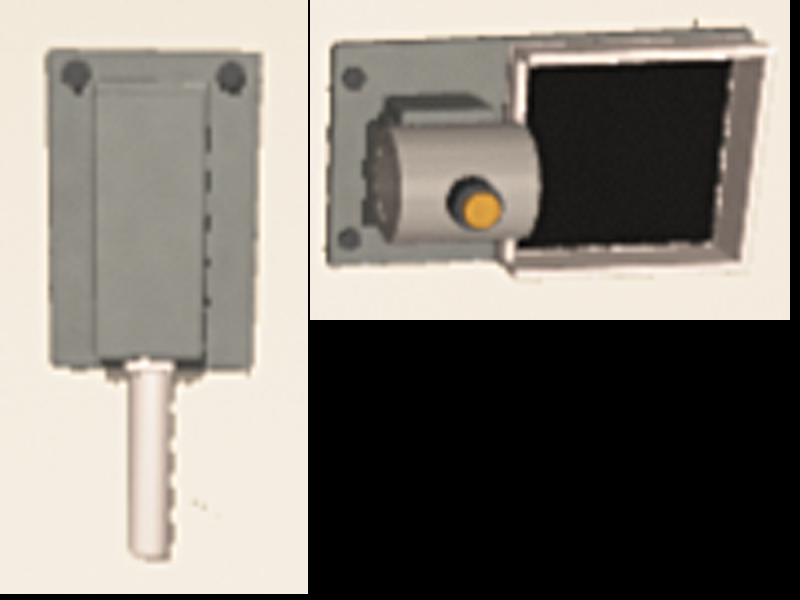

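The crop is clear. The holder foot corners are at (47,52), (262,53), (52,367) and (252,370), and the nose end is at (149,553). The fixture plate corners are at (332,44), (330,265) and (750,30), and the mouth ring is centred at about (386,181).

```bash
python3 - <<'E'
from h import *
from cell import optics
T=optics.calibration("top");S=optics.calibration("scene");W=np.load("w1.npy",allow_pickle=True).item();ot=(160,140);os_=(150,190)
B=[(-38,47,8),(-38,-47,8)]
ft=(T,B,unc([(432,318),(607,336)],ot))
fs=(S,[(-38,47,0),(-38,-47,0),(-25,0,45)],unc([(450,278),(630,246),(523,158)],os_))
fw=(W,B+[(127,47,8),(-25,0,45)],unc([(22,44),(20,265),(440,30),(76,181)],(388,145),4))
ht=(T,[(-58,35,6),(42,35,6),(-58,-35,6),(42,-35,6),(97.5,0,34)],unc([(62,441),(250,467),(38,573),(230,600),(340,551)],ot))
hs=(S,[(-58,-35,0),(42,-35,0),(37.5,17,51),(-42,17,51),(-42,-17,51),(97.5,0,34)],unc([(92,557),(333,512),(297,353),(108,388),(117,432),(457,381)],os_))
hw=(W,[(-58,-35,6),(-58,35,6),(42,-35,6),(42,35,6),(-42,-17,51),(-42,17,51),(37.5,-17,51),(37.5,17,51),(97.5,0,34)],unc([(47,52),(262,53),(52,367),(252,370),(96,85),(210,85),(98,358),(207,358),(149,553)],(280,20),4.4))
np.set_printoptions(precision=4,suppress=True)
for o,x0 in (([ft,fs,fw],[.5,.15,0]),([ft],[.5,.15,0]),([fs],[.5,.15,0]),([fw],[.5,.15,0]),([ht,hs,hw],[.37,.3,-1.6]),([ht],[.37,.3,-1.6]),([hs],[.37,.3,-1.6]),([hw],[.37,.3,-1.6])):
    p,r=fit(o,x0);print(p,np.degrees(p[2]).round(2),r.round(1).tolist() if len(o)!=2 else'')
print(optics.calibration("wrist")["tvec"]-W["tvec"])
E
```

```text
[ 0.5732  0.2178 -0.1103] -6.32 [[-1.8, 0.2], [-0.9, 0.1], [-1.2, 0.8], [-0.2, -0.0], [0.8, 2.8], [0.4, 0.4], [-0.4, 1.2], [1.3, -0.4], [-0.0, 1.1]]
[ 0.5737  0.214  -0.1162] -6.66 [[-0.4, -0.0], [0.4, 0.0]]
[ 0.5772  0.2159 -0.0986] -5.65 [[-0.9, -0.1], [-0.1, -1.1], [1.0, 1.9]]
[ 0.5728  0.2188 -0.1166] -6.68 [[0.3, -0.3], [-0.9, 0.6], [1.1, -0.5], [-0.4, 0.4]]
[ 0.4365  0.4062 -1.733 ] -99.29 [[-0.9, -0.2], [-0.5, 0.3], [-1.3, 0.3], [-1.5, 0.7], [-2.0, -0.0], [-1.2, 0.7], [0.1, 0.2], [-0.2, -1.4], [-1.0, -1.8], [-1.6, -1.2], [-2.4, -0.9], [-0.1, 0.1], [0.2, 0.5], [-0.1, 1.3], [0.7, 1.1], [-0.3, 0.2], [-0.2, 0.5], [-0.4, 1.2], [-0.5, 1.5], [0.5, -1.2]]
[ 0.4369  0.403  -1.7247] -98.82 [[0.2, -0.2], [0.6, -0.0], [-0.0, 0.3], [-0.1, 0.4], [-0.7, -0.5]]
[ 0.4328  0.405  -1.7317] -99.22 [[-0.1, 1.6], [1.2, 1.1], [0.8, -0.6], [0.0, -1.0], [-0.6, -0.4], [-1.3, -0.2]]
[ 0.4367  0.407  -1.7344] -99.38 [[0.0, -0.6], [0.4, -0.1], [-0.1, 0.7], [0.7, 0.6], [-0.2, -0.5], [-0.1, -0.2], [-0.4, 0.6], [-0.5, 0.9], [0.4, -1.8]]
[0.0001 0.0002 0.    ]
```

Emit:
arm_command(deltas=[0, 0, -0.006, -0.0045, 0.035, -0.05, 50, 0, 0, -0.006, -0.0045, 0.035, -0.1, 50, 0, 0, -0.006, -0.0045, 0.035, -0.15, 50, 0, 0, -0.006, -0.0045, 0.035, -0.2, 50, 0, 0, -0.006, -0.0045, 0.035, -0.24, 50, 0, 0, -0.006, -0.0045, 0.035, -0.27, 50, 0, 0, -0.006, -0.0045, 0.035, -0.29, 50, 0, 0, -0.006, -0.0045, 0.035, -0.304, 50, 0, 0, -0.006, -0.0045, 0.035, -0.304, 50, 0, 0, -0.006, -0.0045, 0.035, -0.304, 50], force=30)

```text
clock: 2.55
position: [0.426, 0.3359, 0.0473]
ee_rot: [2.395, 2.033, -0.0]
force: [-0.8, -0.1, 0.6]
width: 0.548
gripper_force: 0.0
```

```bash
python3 - <<'E'
from cell import sensors, optics
from h import *
o=sensors.observe();print(o["position"],o["force"],R.from_rotvec(o["ee_rot"]).as_matrix().round(3).tolist())
im=optics.get_image("wrist");cv2.imwrite("pics/w2.png",im)
E
```

```text
[0.42600508 0.33587575 0.04728102] [-0.77841491 -0.07324195  0.63704782] [[0.162, 0.987, -0.0], [0.987, -0.162, -0.0], [-0.0, 0.0, -1.0]]
```

View pics/w2.png

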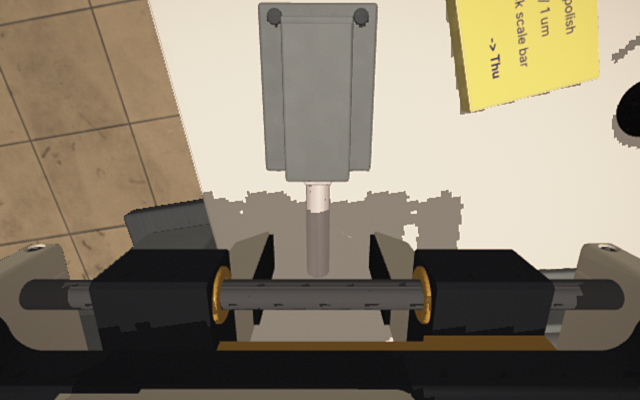

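The nose (u≈317) lies midway between the fingers (272 and 370). Now close.

Emit:
arm_command(deltas=[0, 0, 0, 0, 0, 0, 5, 0, 0, 0, 0, 0, 0, 5, 0, 0, 0, 0, 0, 0, 5, 0, 0, 0, 0, 0, 0, 5, 0, 0, 0, 0, 0, 0, 5, 0, 0, 0, 0, 0, 0, 5, 0, 0, 0, 0, 0, 0, 5, 0, 0, 0, 0, 0, 0, 5], force=40)

```text
clock: 3.4
position: [0.4259, 0.3357, 0.047]
ee_rot: [2.395, 2.033, -0.0]
force: [-0.9, -0.5, -0.9]
width: 0.057
gripper_force: 0.0
```

It closed on nothing. I'll look before doing anything else.

```bash
python3 - <<'E'
from cell import sensors, optics
from h import *
o=sensors.observe();W=optics.calibration("wrist");im=optics.get_image("wrist")
S=optics.calibration("scene");s=optics.get_image("scene")
print(o["width"],o["gripper_force"])
p=o["position"];print(proj([p,p-[0,0,.019],*place([.4366,.405,np.radians(-99.2)],[(37.5,0,34),(97.5,0,34)])],W))
print(proj([p,p-[0,0,.019]],S))
cv2.imwrite("pics/w3.png",np.hstack([cv2.resize(im[150:300,220:420],(400,300)),cv2.resize(s[200:300,150:283],(400,300),interpolation=2)]))
E
```

```text
0.05693550671381134 0.0
[[320.57884379 238.71421186]
 [320.62650655 225.99019697]
 [319.5384263  178.02932143]
 [319.94800727 269.5702496 ]]
[[225.96660611 261.79427213]
 [226.54758791 269.0799936 ]]
```

View pics/w3.png

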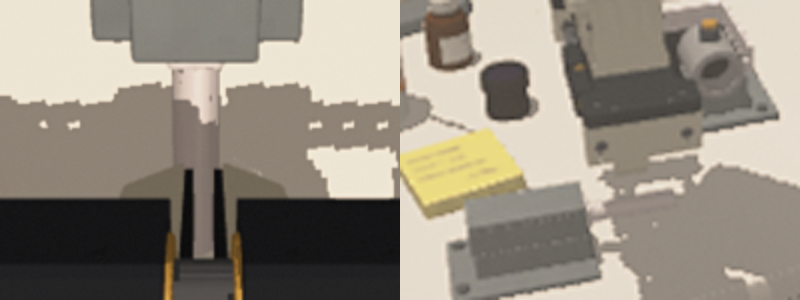

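The pads show above the nose, with the rod visible between and beneath them, so the tips seem to sit higher than I assumed. I'll check the depths: the 50 mm opening spans 97 px (273 to 370).

```bash
python3 - <<'E'
from cell import sensors, optics,arm
from h import *
o=sensors.observe();W=optics.calibration("wrist");p=o["position"];M=R.from_rotvec(o["ee_rot"]).as_matrix()
Rc=cv2.Rodrigues(W["rvec"])[0]
print({a:getattr(arm,a) for a in dir(arm) if a[0]!='_'})
print("cam axes in tool",(Rc@M).T.round(3).tolist(),"cam pos in tool",M.T@(-Rc.T@W["tvec"]-p))
for x in (-.0095,.0095):
  for z in (-.04,-.02,-.01,0,.01,.019):
    q=p+M@[x,.025,z];print(x,z,proj([q],W)[0].round(1),(Rc@q+W["tvec"])[2].round(4))
E
```

```text
{'PlanningError': <class 'cell.PlanningError'>, 'nose_length': 0.019, 'sign_off': <function connect.<locals>.done at 0x7f4e7f0fb740>}
cam axes in tool [[0.0, -0.956, -0.293], [1.0, -0.0, 0.0], [-0.0, -0.293, 0.956]] cam pos in tool [ 0.08029731  0.00034017 -0.17480901]
-0.0095 -0.04 [373.9 293.3] 0.1552
-0.0095 -0.02 [368.1 271.3] 0.1743
-0.0095 -0.01 [365.7 262. ] 0.1839
-0.0095 0 [363.5 253.6] 0.1935
-0.0095 0.01 [361.5 246. ] 0.203
-0.0095 0.019 [359.8 239.8] 0.2116
0.0095 -0.04 [375.9 256.7] 0.1496
0.0095 -0.02 [369.7 238.1] 0.1688
0.0095 -0.01 [367.1 230.3] 0.1783
0.0095 0 [364.7 223.3] 0.1879
0.0095 0.01 [362.6 217. ] 0.1975
0.0095 0.019 [360.9 211.8] 0.2061
```

Emit:
arm_command(deltas=[0, 0, 0, 0, 0, 0, 40, 0, 0, 0, 0, 0, 0, 40, 0, 0, 0, 0, 0, 0, 40, 0, 0, 0, 0, 0, 0, 40, 0, 0, 0, 0, 0, 0, 40, 0, 0, 0, 0, 0, -0.004, 40, 0, 0, 0, 0, 0, -0.008, 40, 0, 0, 0, 0, 0, -0.013, 40, 0, 0, 0, 0, 0, -0.013, 5, 0, 0, 0, 0, 0, -0.013, 5, 0, 0, 0, 0, 0, -0.013, 5, 0, 0, 0, 0, 0, -0.013, 5, 0, 0, 0, 0, 0, -0.013, 5, 0, 0, 0, 0, 0, -0.013, 5, 0, 0, 0, 0, 0, -0.013, 5], force=40)

```text
clock: 5.0
position: [0.4259, 0.3358, 0.0341]
ee_rot: [2.395, 2.033, 0.0]
force: [0.1, 0.2, -0.5]
width: 0.056
gripper_force: 0.0
```

Missed again, so I need one careful composite look.

```bash
python3 - <<'E'
from cell import sensors, optics
from h import *
o=sensors.observe();W=optics.calibration("wrist");im=optics.get_image("wrist");s=optics.get_image("scene");t=optics.get_image("top")
for n,i in (("w4",im),("s4",s),("t4",t)): cv2.imwrite(f"pics/{n}.png",i)
p=o["position"];T=optics.calibration("top");S=optics.calibration("scene")
for n,c in zip("WST",(W,S,T)): print(n,proj([p,p-[0,0,.019],*place([.4366,.405,np.radians(-99.2)],[(37.5,0,34),(97.5,0,34)])],c).round(1).tolist())
c=np.zeros((600,800,3),np.uint8)
c[:600,:400]=cv2.resize(im[165:315,270:370],(400,600),interpolation=2)
c[:300,400:]=cv2.resize(s[210:300,160:280],(400,300),interpolation=2)
c[300:,400:]=cv2.resize(t[190:280,160:280],(400,300),interpolation=2)
cv2.imwrite("pics/c4.png",c)
E
```

```text
W [[320.6, 238.7], [320.6, 226.0], [319.4, 184.0], [319.8, 280.7]]
S [[226.3, 266.8], [226.9, 274.0], [211.0, 269.7], [239.1, 264.7]]
T [[215.3, 247.8], [217.0, 248.0], [202.6, 246.1], [226.1, 249.7]]
```

View pics/c4.png

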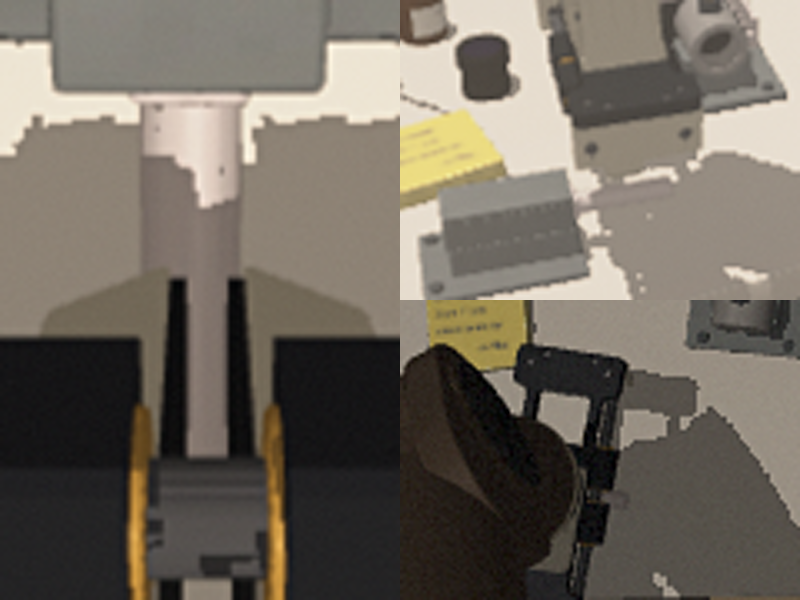

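Scale and position agree: the visible pad tips (v≈234, gap about 10 px for 5 mm) are about 15 mm behind the stated TCP, not 19 mm ahead of it. The scene view confirms it, because nothing crosses the rod. So the real tips are about 34 mm higher than stated. I'll open, go down gently and check the force.

Emit:
arm_command(deltas=[0, 0, 0, 0, 0, 0, 40, 0, 0, 0, 0, 0, 0, 40, 0, 0, 0, 0, 0, 0, 40, 0, 0, 0, 0, 0, 0, 40, 0, 0, 0, 0, 0, 0, 40, 0, 0, 0, 0, 0, -0.003, 40, 0, 0, 0, 0, 0, -0.006, 40, 0, 0, 0, 0, 0, -0.009, 40, 0, 0, 0, 0, 0, -0.012, 40, 0, 0, 0, 0, 0, -0.015, 40, 0, 0, 0, 0, 0, -0.018, 40, 0, 0, 0, 0, 0, -0.021, 40, 0, 0, 0, 0, 0, -0.021, 40])

```text
clock: 6.45
position: [0.4257, 0.3355, 0.0126]
ee_rot: [2.395, 2.033, -0.001]
force: [-0.4, 0.3, -1.2]
width: 0.437
gripper_force: 0.0
```

Emit:
arm_command(deltas=[0, 0, 0, 0, 0, 0, 8, 0, 0, 0, 0, 0, 0, 8, 0, 0, 0, 0, 0, 0, 8, 0, 0, 0, 0, 0, 0, 8, 0, 0, 0, 0, 0, 0, 8, 0, 0, 0, 0, 0, 0, 8], force=30)

```text
clock: 7.05
position: [0.426, 0.3358, 0.0131]
ee_rot: [2.395, 2.033, 0.0]
force: [0.6, 0.5, 0.5]
width: 0.142
gripper_force: 29.9
```

13.0 mm suggests a chord above the centre, so the pads may hold too high. I'll regrip 8 mm lower and compare the width.

Emit:
arm_command(deltas=[0, 0, 0, 0, 0, 0, 35, 0, 0, 0, 0, 0, 0, 35, 0, 0, 0, 0, 0, 0, 35, 0, 0, 0, 0, 0, 0, 35, 0, 0, 0, 0, 0, -0.003, 35, 0, 0, 0, 0, 0, -0.006, 35, 0, 0, 0, 0, 0, -0.008, 35, 0, 0, 0, 0, 0, -0.008, 8, 0, 0, 0, 0, 0, -0.008, 8, 0, 0, 0, 0, 0, -0.008, 8, 0, 0, 0, 0, 0, -0.008, 8, 0, 0, 0, 0, 0, -0.008, 8])

```text
clock: 8.25
position: [0.4259, 0.3357, 0.0051]
ee_rot: [2.395, 2.033, 0.0]
force: [0.4, 0.1, -0.3]
width: 0.141
gripper_force: 30.0
```

Emit:
arm_command(deltas=[0, 0, 0, 0, 0, 0, 25, 0, 0, 0, 0, 0, 0, 25, 0, 0, 0, 0, 0, 0, 25, 0, 0, 0, 0, 0, 0.004, 25, 0, 0, 0, 0, 0, 0.008, 25, 0, 0, 0, 0, 0, 0.008, 8, 0, 0, 0, 0, 0, 0.008, 8, 0, 0, 0, 0, 0, 0.008, 8, 0, 0, 0, 0, 0, 0.008, 8, 0, 0, 0, 0, 0, 0.008, 8, 0, 0, 0, -0.0016, -0.0099, 0.008, 8, 0, 0, 0, -0.0032, -0.0197, 0.008, 8, 0, 0, 0, -0.0048, -0.0296, 0.008, 8, 0, 0, 0, -0.0048, -0.0296, 0.008, 8], force=45)

```text
clock: 9.65
position: [0.4206, 0.3034, 0.0129]
ee_rot: [2.397, 2.03, -0.003]
force: [-0.8, -1.5, 0.9]
width: 0.141
gripper_force: 45.0
```

Emit:
arm_command(deltas=[0, 0, 0, -0.002, -0.0123, 0, 8, 0, 0, 0, -0.004, -0.0247, 0, 8, 0, 0, 0, -0.006, -0.037, 0, 8, 0, 0, 0, -0.008, -0.0493, 0, 8, 0, 0, 0, -0.01, -0.0617, 0, 8, 0, 0, 0, -0.012, -0.074, 0, 8, 0, 0, 0, -0.012, -0.08, 0, 8, 0, 0, 0, -0.012, -0.08, 0.02, 8, 0, 0, 0, -0.012, -0.08, 0.04, 8, 0, 0, 0, -0.012, -0.08, 0.06, 8, 0, 0, 0, -0.012, -0.08, 0.06, 8])

```text
clock: 10.75
position: [0.4106, 0.2269, 0.0751]
ee_rot: [2.395, 2.033, 0.007]
force: [-0.3, -0.6, -0.9]
width: 0.138
gripper_force: 45.0
```

```bash
python3 - <<'E'
from cell import sensors, optics
from h import *
o=sensors.observe();W=optics.calibration("wrist");im=optics.get_image("wrist");cv2.imwrite("pics/w5.png",im)
p=o["position"];M=R.from_rotvec(o["ee_rot"]).as_matrix();print(p)
# expected drift: grip point = nose +40mm from... centre at tool x=+0.040, axis z_tool=-.0215 
for x in (-.0275,.0325,.1075): print(x,proj([p+M@[x,0,-.0213]],W).round(1))
s=optics.get_image("scene");cv2.imwrite("pics/s5.png",s);t=optics.get_image("top");cv2.imwrite("pics/t5.png",t)
g=cv2.cvtColor(im,cv2.COLOR_BGR2GRAY)
for v in range(20,235,15): print(v,g[v,270:370:5])
E
```

```text
[0.41058287 0.22691225 0.07506144]
-0.0275 [[320.5 302.4]]
0.0325 [[320.5 195.8]]
0.1075 [[320.4  24.5]]
20 [229 229 229 230 229 229 229 229 229 229 229 229 229 229 229 230 230 230
 230 229]
35 [230 230 230 229 230 229 223 241 243 243 241 242 243 244 178 231 230 230
 231 230]
50 [231 231 231 230 231 230 226 241 243 242 241 242 242 243 193 232 231 231
 232 231]
65 [231 232 232 232 232 232 230 240 242 242 239 241 242 243 216 232 232 232
 231 232]
80 [233 233 233 233 233 233 235 242 243 243 241 241 242 243 217 233 233 232
 232 233]
95 [233 233 233 233 233 233 235 237 242 241 237 239 241 241 236 233 233 233
 234 233]
110 [234 233 233 234 233 234 238 100 103 101  98 103  99 106 203 234 233 233
 233 233]
125 [233 234 234 234 234 234 234 233 239 239 236 237 238 238 236 234 234 234
 234 234]
140 [234 234 234 234 234 234 234 231 237 238 234 236 237 236 236 234 234 234
 234 234]
155 [234 234 234 234 234 234 236  81  87  86  84  80  79  84 244 234 234 234
 234 234]
170 [234 234 234 234 235 235 234 219 234 235 231 233 235 232 235 234 234 234
 234 234]
185 [234 234 234 234 235 234 235 213 232 233 228 231 233 231 238 234 234 235
 235 234]
200 [137 139 138 138 138 139 139 211 232 233 228 231 231 229 138 139 138 140
 138 137]
215 [137 139 140 138 137 139 138 139 183 211 226 224 197 130 140 139 139 139
 139 139]
230 [140 137 140 138 138 137 140 139 117 123 125 128 118 120 140 139 139 140
 139 138]
```

The drift came out straight in the grip, with the tail where predicted (v≈25). Now I'll swing it parallel to the bore over the free area.

Emit:
arm_command(deltas=[0, 0, 0.09, 0.01, -0.007, 0, 8, 0, 0, 0.18, 0.02, -0.014, 0, 8, 0, 0, 0.27, 0.03, -0.021, 0, 8, 0, 0, 0.36, 0.04, -0.028, 0, 8, 0, 0, 0.45, 0.05, -0.035, 0, 8, 0, 0, 0.54, 0.0594, -0.0415, 0, 8, 0, 0, 0.6, 0.0594, -0.0415, 0, 8, 0, 0, 0.6, 0.0594, -0.0415, 0, 8])

```text
clock: 11.7
position: [0.4681, 0.1839, 0.0719]
ee_rot: [-1.21, -2.898, 0.002]
force: [0.0, -0.6, -0.8]
width: 0.14
gripper_force: 45.0
```

Emit:
arm_command(deltas=[0, 0, 0.09, 0, 0, 0, 8, 0, 0, 0.18, 0, 0, 0, 8, 0, 0, 0.27, 0, 0, 0, 8, 0, 0, 0.36, 0, 0, 0, 8, 0, 0, 0.433, 0, 0, 0, 8, 0, 0, 0.433, 0, 0, 0, 8, 0, 0, 0.433, 0, 0, -0.02, 8, 0, 0, 0.433, 0, 0, -0.04, 8, 0, 0, 0.433, 0, 0, -0.06, 8, 0, 0, 0.433, 0, 0, -0.07, 8, 0, 0, 0.433, 0, 0, -0.07, 8])

```text
clock: 12.8
position: [0.4673, 0.1843, 0.0017]
ee_rot: [-0.179, -3.134, 0.002]
force: [-0.8, -0.5, -1.0]
width: 0.136
gripper_force: 45.0
```

```bash
python3 - <<'E'
from cell import sensors, optics
from h import *
o=sensors.observe();W=optics.calibration("wrist");im=optics.get_image("wrist");cv2.imwrite("pics/w6.png",im)
p=o["position"];M=R.from_rotvec(o["ee_rot"]).as_matrix();print(p,M[:,0],o["joints"].round(2),o["force"],o["width"])
g=cv2.cvtColor(im,cv2.COLOR_BGR2GRAY)
for v in range(5,235,15): print(v,g[v,270:370:5])
E
```

```text
[0.46729945 0.18428341 0.00170242] [-0.99348423  0.11394178  0.00251954] [-0.42  0.53 -0.08  2.07  0.08  0.55  0.9 ] [-0.79434652 -0.51449157 -1.04379408] 0.13556507938406703
5 [157 197 200 209 209 212 212 212 212 213 212 211 211 212 212 211 211 212
 212 211]
20 [214 213 213 213 213 213 214 214 213 214 214 214 215 213 213 213 214 214
 214 214]
35 [215 215 215 215 216 216 205 224 228 229 226 228 230 232 169 215 216 215
 215 214]
50 [215 217 216 217 217 119 116 222 226 228 226 229 230 232 174 217 216 218
 216 216]
65 [218 218 218 218 221 121 118 223 227 228 224 228 229 232 198 218 218 217
 218 217]
80 [218 218 218 219 219 117 121 224 228 229 226 228 232 233 197 218 219 218
 218 218]
95 [219 219 219 219 219 208 122 220 226 227 223 226 229 231 221 219 219 218
 218 219]
110 [219 219 220 219 219 118 123 105 109 110 107 112 110 114 184 219 220 219
 220 219]
125 [219 220 219 220 220 217 123 212 224 226 221 225 226 227 222 220 219 220
 219 219]
140 [219 220 220 221 220 221 120 209 223 225 220 223 226 226 222 219 220 220
 220 220]
155 [220 220 219 221 220 224 127  68  69  66  63  68  64  69 228 220 220 220
 220 221]
170 [222 220 221 220 221 221 118 194 219 222 217 221 223 220 221 220 220 221
 221 221]
185 [123 123 124 125 125 123 125 188 217 220 215 220 223 220 121 124 122 123
 120 221]
200 [125 123 123 123 123 124 124 105 224 116 111 114 118 111 125 124 124 125
 123 124]
215 [126 123 123 124 122 123 124 124 106 110 113 116 105 104 123 124 124 124
 121 220]
230 [124 123 124 124 123 124 123 124 106 111 112 116 105 108 124 123 123 124
 121 220]
```

Emit:
arm_command(deltas=[0, 0, 0, 0, 0, -0.005, 8, 0, 0, 0, 0, 0, -0.009, 8, 0, 0, 0, 0, 0, -0.012, 8, 0, 0, 0, 0, 0, -0.0145, 8, 0, 0, 0, 0, 0, -0.0145, 8])

```text
clock: 13.35
position: [0.4684, 0.1845, -0.0117]
ee_rot: [-0.175, -3.136, 0.0]
force: [-0.7, -0.3, -0.3]
width: 0.143
gripper_force: 45.0
```

Emit:
arm_command(deltas=[0, 0, 0, 0, 0, -0.0008, 8, 0, 0, 0, 0, 0, -0.0015, 8, 0, 0, 0, 0, 0, -0.0015, 8])

```text
clock: 13.65
position: [0.4687, 0.1847, -0.0128]
ee_rot: [0.175, 3.136, 0.0]
force: [0.7, -0.8, 0.8]
width: 0.139
gripper_force: 45.0
```

Emit:
arm_command(deltas=[0, 0, 0, 0, 0, 0, 40, 0, 0, 0, 0, 0, 0, 40, 0, 0, 0, 0, 0, 0, 40, 0, 0, 0, 0, 0, 0, 40, 0, 0, 0, 0, 0, 0, 40, 0, 0, 0, 0, 0, 0.02, 40, 0, 0, 0, 0, 0, 0.04, 40, 0, 0, 0, 0, 0, 0.06, 40, 0, 0, 0, -0.02, 0.0022, 0.06, 40, 0, 0, 0, -0.045, 0.005, 0.06, 40, 0, 0, 0, -0.0696, 0.0078, 0.06, 40, 0, 0, 0, -0.0696, 0.0078, 0.06, 40, 0, 0, 0, -0.0696, 0.0078, 0.06, 40])

```text
clock: 14.95
position: [0.399, 0.1926, 0.0473]
ee_rot: [0.174, 3.136, 0.0]
force: [-0.1, -1.1, -0.5]
width: 0.435
gripper_force: 0.0
```

```bash
python3 - <<'E'
from cell import sensors, optics
from h import *
o=sensors.observe();W=optics.calibration("wrist");im=optics.get_image("wrist");cv2.imwrite("pics/w7.png",im);np.save("w7.npy",W,allow_pickle=True)
t=optics.get_image("top");cv2.imwrite("pics/t7.png",t);s=optics.get_image("scene");cv2.imwrite("pics/s7.png",s)
p=o["position"];M=R.from_rotvec(o["ee_rot"]).as_matrix();print(p,M[:,0],o["force"],o["width"])
# expected tail end in image
T=optics.calibration("top")
e=M[:,0]
for d in (-97.5,-37.5,0,37.5): 
  q=p+e*d/1000; q[2]=.008; print(d,proj([q],W).round(1),proj([q],T).round(1),proj([q],optics.calibration("scene")).round(1))
c=np.zeros((600,800,3),np.uint8)
c[:360]=0;b=cv2.resize(im[0:240,180:460],(700,600),interpolation=2);cv2.imwrite("pics/c7.png",b)
g=cv2.cvtColor(im,cv2.COLOR_BGR2GRAY)
for v in range(5,245,10): print(v,g[v,280:360:4])
E
```

```text
[0.39896548 0.19262324 0.04725832] [-9.93880933e-01  1.10455702e-01 -4.78401838e-04] [-0.08450014 -1.05827054 -0.53804797] 0.43479844644903803
-97.5 [[320.2 331.3]] [[277.5 220.1]] [[278.6 243.5]]
-37.5 [[320.1 261.7]] [[275.  243.3]] [[286.6 256.8]]
0 [[320.  212.8]] [[273.3 257.9]] [[292.  265.7]]
37.5 [[319.9 158.8]] [[271.7 272.6]] [[297.7 275.2]]
5 [ 86  86  87  86  86  78 150 147 146 146 148 148 147 146 147 153 151 147
 137 139]
15 [ 87  86  88  88  89  88  84 147 143 145 148 147 149 151 151 149 149 149
 149 150]
25 [ 89  92  91  91  86  81  59 147 144 151 149 150 152 148 154 151 151 149
 151 153]
35 [118  75 123 135 136 146 154 151 147 145 134 132 121 113 105 105 106 120
 137 146]
45 [129 109 110 133 141 145 153 157 157 157 157 158 157 158 154 157 156 154
 148 156]
55 [120 140  94 140 131 135 145 152 159 150 154 155 157 157 156 157 155 136
 130 153]
65 [126 118  80 140 141 149 143 156 157 157 159 158 159 153 151 157 158 157
 155 157]
75 [126 119 103 119 121 131 148 156 157 159 159 158 158 159 159 158 158 155
 155 157]
85 [139 136 128  90 132 148 156 157 158 157 159 159 159 158
[... 630 characters left out ...]
240]
165 [147 147 172 231 240 240 155 135 123 124 126 127 129 124 140 142 144 147
 146 143]
175 [147 147 147 147 147 147 147 147 147 243 146 140 142 130 147 147 146 148
 147 147]
185 [149 147 147 146 148 148 146  61  45  45  42  46  43  48 148 148 145 147
 146 147]
195 [146 148 147 146 147 147 147 135 136 142 136 138 139 129 147 148 149 147
 147 147]
205 [147 146 147 148 147 146 147 144 135 140 136 137 140 131 148 147 147 146
 147 147]
215 [147 146 147 147 147 146 147 117  57  60  57  59  59  60 148 148 148 147
 147 148]
225 [147 148 147 147 146 148 149 143 135 141 134 139 139 129 147 149 148 147
 147 146]
235 [ 18 150 146 147 147 146 148 144 134 140 133 138 138 134 147 149 148 147
 147 147]
```

The drift lies as predicted: tail end at v≈160, centred at u≈320. Next, take it by the square grip.

Emit:
arm_command(deltas=[0, 0, 0, 0, 0, -0.02, 40, 0, 0, 0, 0, 0, -0.04, 40, 0, 0, 0, 0, 0, -0.052, 40, 0, 0, 0, 0, 0, -0.06, 40, 0, 0, 0, 0, 0, -0.06, 40, 0, 0, 0, 0, 0, -0.06, 8, 0, 0, 0, 0, 0, -0.06, 8, 0, 0, 0, 0, 0, -0.06, 8, 0, 0, 0, 0, 0, -0.06, 8, 0, 0, 0, 0, 0, -0.06, 8, 0, 0, 0, 0, 0, -0.06, 8], force=60)

```text
clock: 16.2
position: [0.3993, 0.1926, -0.0125]
ee_rot: [0.175, 3.136, 0.001]
force: [0.1, -1.0, 7.2]
width: 0.163
gripper_force: 60.0
```

Emit:
arm_command(deltas=[0, 0, 0, 0, 0, 0.015, 8, 0, 0, 0, 0, 0, 0.037, 8, 0, 0, 0, 0.008, 0.015, 0.037, 8, 0, 0, 0, 0.016, 0.03, 0.037, 8, 0, 0, 0, 0.0274, 0.0415, 0.037, 8, 0, 0, 0, 0.0274, 0.0415, 0.037, 8, 0, 0, 0, 0.0274, 0.0415, 0.037, 8, 0, 0, 0, 0.0274, 0.0415, 0.037, 8])

```text
clock: 17.0
position: [0.4254, 0.2329, 0.0238]
ee_rot: [-0.176, -3.136, 0.002]
force: [0.0, -0.4, -1.4]
width: 0.165
gripper_force: 60.0
```

```bash
python3 - <<'E'
from cell import sensors, optics
from h import *
o=sensors.observe();p=o["position"];M=R.from_rotvec(o["ee_rot"]).as_matrix();print(p,o["force"],o["width"],M[:,0])
F=[.5733,.2175,np.radians(-6.5)]
c=np.zeros((600,800,3),np.uint8)
n=p-M[:,0]*.0975;n[2]=p[2]+.0205;print("nose",n)
for k,(nm,x0,y0) in enumerate((("scene",210,190),("top",220,160))):
    im=optics.get_image(nm);C=optics.calibration(nm);cv2.imwrite(f"pics/{nm}8.png",im)
    print(nm,"nose",(proj([n,p+[0,0,.0205]],C)-[x0,y0]).round(1)*5,"mouth,exit",(proj(place(F,[(-25,0,45),(25,0,45),(-25,15.75,45),(-25,-15.75,45)]),C)-[x0,y0]).round(1)*5)
    c[:,400*k:400*k+400]=cv2.resize(im[y0:y0+120,x0:x0+80],(400,600),interpolation=2)
cv2.imwrite("pics/c8.png",c)
E
```

```text
[0.42543268 0.23293968 0.02380615] [ 0.00590357 -0.41689594 -1.42213268] 0.1653309406808613 [-9.93746736e-01  1.11653665e-01  9.40431541e-04]
nose [0.52232299 0.22205345 0.04430615]
scene nose [[242.5 197. ]
 [302.5 304.5]] mouth,exit [[225.5 170. ]
 [199.  122.5]
 [194.  175.5]
 [256.5 164.5]]
top nose [[201.  243.5]
 [178.  437. ]] mouth,exit [[204.5 192. ]
 [216.5  95. ]
 [173.5 189. ]
 [235.5 195. ]]
```

View pics/c8.png

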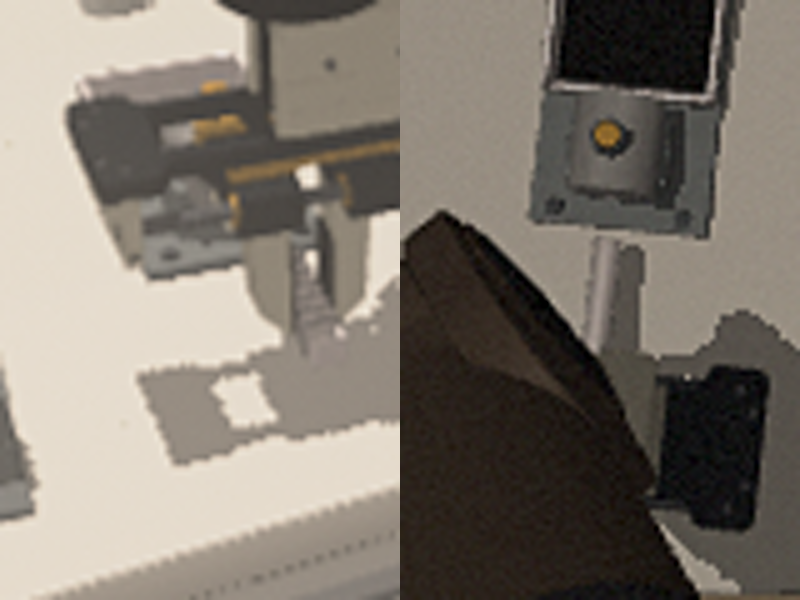

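The nose sits about 25 mm in front of the mouth: tip at crop (205,238) in the top half, sleeve middle at about (215,190). It is in line to within 1–2 mm of a 8.7 mm clearance. I'll enter with a −1 mm y trim.

Emit:
arm_command(deltas=[0, 0, 0, 0, -0.001, 0.0003, 8, 0, 0, 0, 0.009, -0.002, 0.0003, 8, 0, 0, 0, 0.018, -0.003, 0.0003, 8, 0, 0, 0, 0.027, -0.004, 0.0003, 8, 0, 0, 0, 0.0358, -0.0051, 0.0003, 8, 0, 0, 0, 0.0358, -0.0051, 0.0003, 8, 0, 0, 0, 0.0358, -0.0051, 0.0003, 8])

```text
clock: 17.8
position: [0.4622, 0.2287, 0.0242]
ee_rot: [-0.176, -3.136, 0.0]
force: [0.1, 0.1, -0.6]
width: 0.169
gripper_force: 60.0
```

Emit:
arm_command(deltas=[0, 0, 0, 0.003, -0.0003, 0, 8, 0, 0, 0, 0.006, -0.0007, 0, 8, 0, 0, 0, 0.009, -0.001, 0, 8, 0, 0, 0, 0.012, -0.0014, 0, 8, 0, 0, 0, 0.015, -0.0017, 0, 8, 0, 0, 0, 0.018, -0.002, 0, 8])

```text
clock: 18.4
position: [0.4771, 0.2269, 0.0237]
ee_rot: [-0.172, -3.132, 0.002]
force: [-9.5, 0.9, 1.1]
width: 0.168
gripper_force: 60.0
```

Contact at about 9.5 N, which is in the expected range. I'll continue.

Emit:
arm_command(deltas=[0, 0, 0, 0.003, -0.0003, 0, 8, 0, 0, 0, 0.006, -0.0007, 0, 8, 0, 0, 0, 0.009, -0.001, 0, 8, 0, 0, 0, 0.012, -0.0014, 0, 8, 0, 0, 0, 0.014, -0.0016, 0, 8, 0, 0, 0, 0.014, -0.0016, 0, 8])

```text
clock: 19.0
position: [0.4947, 0.2251, 0.0244]
ee_rot: [0.176, 3.136, 0.0]
force: [0.6, 0.5, -1.5]
width: 0.166
gripper_force: 60.0
```

Emit:
arm_command(deltas=[0, 0, 0, 0.002, -0.0002, 0, 8, 0, 0, 0, 0.004, -0.0005, 0, 8, 0, 0, 0, 0.006, -0.0007, 0, 8])

```text
clock: 19.3
position: [0.5003, 0.2245, 0.0244]
ee_rot: [0.175, 3.137, 0.0]
force: [0.1, 0.1, -1.0]
width: 0.169
gripper_force: 60.0
```

Emit:
arm_command(deltas=[0, 0, 0, 0.001, -0.0001, 0, 8, 0, 0, 0, 0.001, -0.0001, 0, 8])

```text
clock: 19.5
position: [0.5013, 0.2244, 0.0243]
ee_rot: [0.175, 3.137, 0.0]
force: [0.2, -0.2, -0.5]
width: 0.168
gripper_force: 60.0
```

```bash
python3 - <<'E'
from cell import sensors, optics
from h import *
o=sensors.observe();print(o["position"],o["force"])
T=optics.calibration("top");im=optics.get_image("top");cv2.imwrite("pics/t9.png",im);b=cv2.imread("pics/top0.png")
F=[.5733,.2155,np.radians(-6.5)]
q=proj(place(F,[(35,45,12),(120,-45,12)]),T);print(q)
x0,y0=int(q[:,0].min())+1,int(q[:,1].min())+1;x1,y1=int(q[:,0].max()),int(q[:,1].max())
a=cv2.cvtColor(im,6)[y0:y1,x0:x1].astype(int);d=cv2.cvtColor(b,6)[y0:y1,x0:x1].astype(int)
print(x0,y0);print(a[::2,::2]);print((a-d)[::2,::2])
E
```

```text
[0.50128406 0.22439113 0.02431501] [ 0.15225778 -0.15019497 -0.50787966]
[[249.00276562 175.72077242]
 [286.73117886 147.59733612]]
250 148
[[149 129  62  16  13   9  21  21  22  14  15   9  18  12  29  51  62  56]
 [151  88  24  12  14  15  21  14  16  22  13  18  19  10  11  21  16 113]
 [114  62  27  18  14  15  18  12  16  21  18  15  21  16  21  14  17 137]
 [138  54   0  18  21  21  19  20  14  25  18  21   9  17  18  15  11 182]
 [143  61   0   9  13  15  12  21  16  21  18  19  21  18  17  13  17 187]
 [168  62  18  17  14  22  14  18  16  16  14  14  20  18  11  17  12 173]
 [171  72  14  14  16  16  20  13  11  14  17   9  17  18  11  20   9 127]
 [172  80  11  21  12  14  12  11  14  24  12  17  17  12  15  14   1  97]
 [163  65  18  19  16  14  24  12  21  22  20  25   4  22  20  15  14  64]
 [103  46  15  14  13  17  14  21  17  21  22  14  23  18  10  21  38  53]
 [ 66  20  21  17  14  10  19  17  17  20  15  14  17  13  17  18 119  63]
 [ 33   1  20  14  19  16  15  21  18  23  17  13  13  17  17  10 134  57]
 [ 14   7   8  22  21  19  15   9   9  16  23  14  22  19  1
[... 441 characters left out ...]
  0   7   3  -2   7  27]
 [ 22   7  17   7   0  13   1   7  -3   4  -2  -7   4   1   3  13  -1  20]
 [ 22   6   8   6  10  -1  10   3  -6  -6   8  -8  -4   4  -2   4   0  17]
 [ 25  12   2  19   1   4  -9  -6   3  11   2   5   7   1  -1   1  -5  14]
 [ 25  11  16  10  -2  13  15  -3  12  11  12  10   1  10   8  11   2  12]
 [ 12   4  -5   9  -3   8  -3  11  -6  17   4   5   5   1   4   5  17   9]
 [ 19   2  16  12   7   1  13   4  -1   9   0   1   0  -6  13  15  18  12]
 [-10  -7   3   4   6   6  -4   4   9   8  10   2  12   7   8  -4  22   7]
 [-37   3 -11  10   8   4   2  -9  -8   4   9  -7   5   5  -2   8  22   9]
 [-31  15  -2  -2  11  10  12   0   7   4   5   2  10  -1  17   2  28   8]]
```

Emit:
arm_command(deltas=[0, 0, 0, 0.0015, -0.0002, 0, 8, 0, 0, 0, 0.003, -0.0003, 0, 8, 0, 0, 0, 0.003, -0.0003, 0, 8, 0, 0, 0, 0.003, -0.0003, 0, 8])

```text
clock: 19.95
position: [0.5041, 0.2241, 0.0243]
ee_rot: [0.175, 3.137, 0.0]
force: [0.7, -1.2, -1.8]
width: 0.163
gripper_force: 60.0
```

Emit:
arm_command(deltas=[0, 0, 0, -0.012, 0.0014, 0, 8, 0, 0, 0, -0.024, 0.0027, 0, 8, 0, 0, 0, -0.036, 0.0041, 0, 8, 0, 0, 0, -0.048, 0.0055, 0, 8, 0, 0, 0, -0.06, 0.0068, 0, 8, 0, 0, 0, -0.072, 0.0082, 0, 8, 0, 0, 0, -0.085, 0.0096, 0, 8, 0, 0, 0, -0.095, 0.0096, 0, 8, 0, 0, 0, -0.095, -0.01, 0, 8, 0, 0, 0, -0.095, -0.03, 0, 8, 0, 0, 0, -0.095, -0.03, 0, 8, 0, 0, 0, -0.095, -0.03, 0, 8])

```text
clock: 21.15
position: [0.4091, 0.1941, 0.0245]
ee_rot: [0.177, 3.136, 0.0]
force: [-0.1, 0.6, -1.2]
width: 0.163
gripper_force: 60.0
```

```bash
python3 - <<'E'
from cell import sensors, optics
from h import *
a=np.mean([optics.get_image("top").astype(float) for _ in range(12)],0)
np.save("tavg.npy",a)
g=a.mean(2)[142:180,248:290];b=cv2.imread("pics/top0.png").astype(float).mean(2)[142:180,248:290]
print("now");print(g[::2,::2].round().astype(int))
print(cv2.blur(g,(5,5))[4:36:4,4:40:4].round(1));print(cv2.blur(b,(5,5))[4:36:4,4:40:4].round(1))
E
```

```text
now
[[138 138 173 136 133 128 124 140 139 139 137 138 139 139 139 139 139 139
  138 138 139]
 [138 139 161  58  58  54  54  62 112 159 160 159 145 137 122 115 126 142
  139 137 139]
 [139 139 162  51   9  46  84  57  54  86  65  65  66  59  60  59  54  60
  106  59 139]
 [139 138 122  57  12  12  14  15  14  14  14  10  11   9   6  28  46  57
   51  57  62]
 [139 139  80  20  14  16  14  13  12  13  13  16  15  15  15  14  14  12
  105  57  76]
 [138 106  56  19  14  14  15  16  14  15  16  14  16  18  14  14  14  13
  128  55  76]
 [138 128  50   2  17  13  14  16  16  17  16  14  14  13  14  14  15  13
  169  48  75]
 [139 133  57   4  17  14  15  16  14  15  16  15  15  16  15  14  14  11
  173  38  75]
 [138 160  61  14  16  14  13  15  15  15  14  14  15  14  13  15  15  10
  165  33  74]
 [140 159  68  13  13  15  18  15  17  15  16  15  15  15  15  15  14   6
  121  45  72]
 [139 160  72  15  13  14  13  13  14  14  15  16  17  15  14  16  12   5
   91  43 146]
 [139 151  56  15  14  11  15  12  14  15  13  13  14  13  12  15  14  10
   57  68 144]
 [139  98  42  16  15  12  1
[... 737 characters left out ...]
15.3  15.1  14.8  14.1  62.4]
 [ 69.8  13.8  14.7  15.   15.2  14.7  15.1  12.9  65.6]
 [ 60.1  13.8  14.4  14.6  15.   14.7  14.3  12.1  68.6]
 [ 43.4  14.3  14.3  15.8  15.3  14.   14.2  20.5  76. ]
 [ 30.3  14.   15.2  17.7  18.1  14.2  14.7  36.   82.5]
 [ 40.   21.6  18.   16.5  15.2  11.   14.3  45.7  89.5]]
[[96.9 34.1 35.4 48.2 62.2 66.9 74.6 80.  98.3]
 [86.1 13.7 11.8 13.5 13.3 11.8 14.6 16.6 62.6]
 [76.2  9.8 12.7 14.3 12.6 13.6 12.9 12.1 56.4]
 [62.8 10.3 12.  13.7 13.  13.7 13.1 11.1 60.3]
 [53.9 10.5 13.3 13.7 11.7 12.3 12.1 10.7 62.4]
 [38.7 10.1 11.5 13.  13.4 12.2 12.  17.8 68.9]
 [27.4 12.  13.1 13.1 13.  12.9 11.7 31.4 75.4]
 [36.9 18.6 14.8 12.8 10.9 13.5 13.3 41.9 80.8]]
```

The tray now shows a slightly brighter disc, about 10 px across, with a shadow beside it near (266,171). It was absent before, so the mount has dropped. Now lay the drift down.

Emit:
arm_command(deltas=[0, 0, 0, 0, 0, -0.015, 8, 0, 0, 0, 0, 0, -0.028, 8, 0, 0, 0, 0, 0, -0.034, 8, 0, 0, 0, 0, 0, -0.0368, 8, 0, 0, 0, 0, 0, -0.0368, 8, 0, 0, 0, 0, 0, -0.0368, 8])

```text
clock: 22.35
position: [0.4093, 0.1943, -0.0122]
ee_rot: [0.175, 3.136, 0.001]
force: [-0.0, 0.9, -0.3]
width: 0.167
gripper_force: 60.0
```

Emit:
arm_command(deltas=[0, 0, 0, 0, 0, 0, 40, 0, 0, 0, 0, 0, 0, 40, 0, 0, 0, 0, 0, 0, 40, 0, 0, 0, 0, 0, 0, 40, 0, 0, 0, 0, 0, 0, 40, 0, 0, 0, 0, 0, 0.02, 40, 0, 0, 0, 0, 0, 0.05, 40, 0, 0, 0, 0, 0, 0.09, 40, 0, 0, 0, 0, 0, 0.13, 40, 0, 0, 0, 0, 0, 0.18, 40, 0, 0, 0, 0, 0, 0.23, 40, 0, 0, 0, 0, 0, 0.23, 40, 0, 0, 0, 0, 0, 0.23, 40])

```text
clock: 23.65
position: [0.4096, 0.1944, 0.2186]
ee_rot: [0.175, 3.134, 0.002]
force: [-0.5, -0.5, -0.7]
width: 0.436
gripper_force: 0.0
```

```bash
python3 - <<'E'
from cell import sensors, optics
from h import *
o=sensors.observe();print(o["position"],o["force"],o["width"],o["clock"])
W=optics.calibration("wrist");im=optics.get_image("wrist");cv2.imwrite("pics/w10.png",im)
D=[.4389,.1908,np.radians(-6.4)]
P=place(D,[(-67.5,0,8),(-30,0,16),(7.5,0,15),(67.5,0,8)]);q=proj(P,W).round(1);print(q)
g=cv2.cvtColor(im,6);v,u=q[1].astype(int);
x,y=int(q[1][0]),int(q[1][1])
for yy in range(max(0,y-45),min(y+25,400),5): print(yy,g[yy,x-24:x+25:3])
# changes of bystanders in top view vs start
a=cv2.imread("pics/top0.png").astype(int);b=optics.get_image("top").astype(int);cv2.imwrite("pics/t10.png",b)
for n,(cx,cy,r) in dict(usb=(352,240,14),loupe=(206,164,14),tape=(447,226,20),dish=(441,162,14),slide=(465,189,18)).items():
    print(n,np.abs(a-b)[cy-r:cy+r,cx-r:cx+r].mean().round(1),(np.abs(a-b).max(2)[cy-r:cy+r,cx-r:cx+r]>50).sum())
E
```

```text
[0.40962861 0.1943808  0.21864472] [-0.48298202 -0.52042913 -0.66237857] 0.43640938141968844 23.65
[[319.9 129.3]
 [319.9 162.9]
 [319.9 193.6]
 [320.  237.3]]
117 [229 230 230 230 230 230 230 230 230 229 230 230 229 230 230 229 229]
122 [229 229 230 229 230 229 230 230 230 229 230 230 229 229 229 230 230]
127 [229 230 230 230 230 229 230 230 230 229 229 229 229 229 229 229 229]
132 [231 230 230 230 229 231 138 114 113 112 110 221 230 230 230 230 230]
137 [127 138 128 128 129 131 128 221 224 175 239 207 132 130 130 132 132]
142 [131 132 134 131 134 131 129 128 132 162 142 115 133 132 133 133 133]
147 [133 132 132 133 133 132 131 128 131 129 132 124 133 133 133 131 133]
152 [133 132 133 132 132 132 123  85  86  84  90  87 132 132 131 133 133]
157 [133 134 133 133 133 133 130 125 128 156 239 141 134 132 133 134 132]
162 [133 132 133 134 133 133 126  84  86  82 181 108 132 132 131 133 132]
167 [133 133 133 132 134 133 129 124 127 123 239 123 132 134 133 132 133]
172 [133 134 134 133 133 133 131 125 130 124 245 129 134 133 132 133 134]
177 [133 132 132 134 133 133 126 106 108 102 216 108 133 133 133 133 134]
182 [132 132 132 134 134 133 130 122 125 221 237 128 132 131 134 133 132]
usb 13.8 2
loupe 11.3 0
tape 12.5 0
dish 12.4 0
slide 14.3 0[ WARN:0@0.534] global loadsave.cpp:1063 imwrite_ Unsupported depth image for selected encoder is fallbacked to CV_8U.
```

```bash
python3 -c "
from cell import arm
print(arm.sign_off())"
```

```text
the job is handed in; nothing more can be done
None
```

The job is handed in at about 24 s of the 69 s limit: the mount was pushed through into the catch tray (judged from the push force falling to zero and a new disc-shaped patch in the tray, black on black), the drift lies flat on the free worktop, and the five bystanders look unmoved in the top view.

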